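# Free the lacquer-seized clamp of a drawdown board

## Robot

A 6-joint arm with a two-finger parallel gripper is mounted at the origin on the work surface. World frame = base frame: x ahead of the robot, y to its left, z up, the work surface at z = 0. Lengths are in mm, angles in rad, forces in N, time in s.
With the tool pointing down it reaches from about 250 to 725 mm from the base axis. Payload 9.7 kg.
Tool frame: the origin (TCP) lies midway between the tips of the shut fingers; the grasp point (between the pads) lies 19 mm behind it (r.grip_depth is the distance from the TCP to the grasp point, in mm); x points along the fingers, y is the direction in which the jaws open and shut, and the axes are right-handed (so a half turn about x gives the same grasp; the last joint's range is limited). The gripper opens to 85 mm and grips with 20 to 120 N. Pads are 22 mm wide; open, the fingers measure 114 mm over their backs; the gripper's body (76 mm by 85 mm) begins 54 mm behind the grasp point. The pads swing forward as they close: fully open they stand 13 mm farther back than shut.
Start: joints at [1.119, 0.087, 0.176, 1.66, 0, 1.571], TCP at [240.119, 494.813, 231.284] pointing down, gripper open.
Joint ranges: [-3.13, 3.13], [-0.85, 1.81], [-1.15, 1.24], [-2.2, 2.28], [-1.44, 1.52], [-3.14, 3.14]. Speed limits (rad/s): [2.22, 2.22, 2.57, 3.14, 3.14, 3.14].

## Interface

Orientations are given as [roll, pitch, yaw] about the fixed x, y, z axes, in that order (R = Rz(yaw) Ry(pitch) Rx(roll)).
In Python, from cell import telemetry, camera, r gives the robot as it stands. The module is installed in compiled form; this text tells all that it offers.
- The arm moves only by the tool play_rows, never from a script. Its arguments are lists of equal length, an entry for each row: "offset": the shift along the tool's x, y, z in m, a list of three; "spin": the turn about the tool's x in rad. In form: {"offset": [[x, y, z], ...], "spin": [spin, ...]}. A call has 1 to 5 rows; each row is the pose to reach, as a shift and turn from the pose measured when the call began, along the tool's axes at that moment; what a row does not reach only later rows make up. A row lasts 1/10 s, in which the tool goes at most 50 mm and 8.59 degrees, less where a joint would pass 70% of its speed; a pose out of reach is approached as far as the arm can. A call with a gripper value outside its range is refused whole. "claw" is the gripper command: -1 is fully open, 1 is shut, values between are in proportion, set as the call begins (left out, the last holds). The fingers move at their own pace and stop on an object; the grip force is fixed at half the most. Time passes only in rows, so rows that repeat a pose let the fingers close. It gives the time, the measured TCP pose, the force and the opening at its end, in the units of the state.
- telemetry.state(): the state, without advancing time (a new reading comes with each control period).
- camera(name): name is "side" or "top"; returns a dict with "pixels" (420x560x3 uint8, blue, green, red), "fx", "fy", "cx", "cy" (pixels), "world_to_cam" (4x4, takes a point from world to camera coordinates). Camera axes: x right, y up, looking along -z (the intrinsics and any distortion apply to the point x, -y, -z); pixel columns grow to the right and rows downward; lengths in mm; the calibration is good to about 2 mm. A picture is of the moment at which its call begins. There is no depth.
- r.sign_off(): hands the job in, once; it reports no verdict.
The state is a dict: "time": time; "qpos": joint angles; "joint_velocities": joint speeds; "effort": joint torques, N m; "ee_pos": TCP position; "eef_rot": TCP orientation; "force": force on the tool from outside, world axes, zero at the start; "ft_torque": the same for the moment, N m; "finger_gap": opening from 0.0 (shut) to 1.0 (fully open).
Only numpy, scipy, OpenCV 4.12 (cv2) and the standard library are available. Lean on these libraries where they do the work, as an engineer would, in place of code of your own. Each camera call takes 0.05 s, during which the arm holds its last target.

## Task

The wing knob that locks the clamp of the drawdown board is seized with dried lacquer. Rock it gently back and forth in small arcs, reversing whenever it comes up hard so that its stud does not shear, until it breaks free, and turn it anticlockwise to its open stop; then draw the clamp bar fully back off the glass by its upright tab and let go. Do not press on the glass and leave everything else where it is.

Things in the scene. Friction and masses are not known exactly. Their poses are not given: they have to be found in the camera images.
- board: Drawdown board: fixed aluminium slab 220 (x) x 310 (y) mm, top 30 mm above the table. Origin: centre of its underside, on the table; z up. A glass plate 180 x 190 mm (centre y -45 mm, top 38 mm up) lies on it. At its +y end: a grey block 90 x 70 mm (top 50 mm up) with the wing knob at (55, 115) mm, and beside it the sliding clamp bar with an upright tab at (-55, 90) mm.
- knob_grip (a point): Middle of the black wing knob's grip, on its vertical turning axis, 80 mm above the table. The wing is a bar 46 mm long (this point's y), 12 mm thick (x), 24 mm tall (68 to 92 mm above the table) on a hub 28 mm wide, over a steel collar 38 mm wide (top 56 mm up). Its axes turn with the knob.
- knob (a joint): Knob angle (rad): 0 at the start (wing along the board's y), grows anticlockwise from above, open stop 1.1. Seized, each stroke comes up hard 0.22 to 0.46 rad to either side of 0, all differing (the first stroke anywhere from 0.03 on). Each full stroke, alternating sides, frees it a step; 3 to 7 in all; the last, anticlockwise, runs to the open stop. Turning takes 0.1 to 0.3 N m; at a hard end torque climbs steeply.
- stud (a joint): Twist of the knob's stud (rad), either way, 0 unloaded; 12 N m per rad. It shears beyond 0.06 rad, that is 0.7 N m. A hard end is fully reached by about 0.4 N m; pushing on there frees nothing. The open stop does not load the stud.
- tab_grip (a point): On the dark steel upright tab of the clamp bar, 72 mm above the table, 14 mm below the tab's top. The tab is 30 mm wide (board's x) and 10 mm thick (board's y); axes as the board's. The bar, 190 mm long along the board's x, lies over the glass edge 53 mm to the -y side of the tab, its top 51 mm above the table.
- jaw (a joint): How far the clamp bar has been drawn back (m), along the board's +y, away from the glass: 0 clamped (start), 0.030 fully back at its stop. Locked until the knob is turned past about 0.7 rad; then it slides with about 3 N of friction and stays where it is left.
- glass: The glass plate, fixed on the board; origin at the centre of its underside. Not to be pressed on.
- applicator_mid (a point): Bystander: a steel frame film applicator 90 x 36 x 30 mm standing loose on the glass; its centre.
- jar_a_mid (a point): Bystander: white jar, 60 mm wide and 60 mm tall, on the table by the board; its centre.
- bottle_b_mid (a point): Bystander: small black bottle, 48 mm wide and 85 mm tall, on the table by the board; its centre.
- spatula: Bystander: a spatula, 190 mm long, lying on the table.
- driver: Bystander: a screwdriver, 200 mm long, lying on the table.

How it is judged (in metres and radians):
On the way, in this order (a step that is already met when the one before it is completed fails the run):
1. the knob has broken free and is turned anticlockwise to its open stop (value of joint knob above 0.85 rad), for 0.2 s.
2. the clamp bar is drawn fully back off the glass (value of joint jaw above 0.026 m), for 0.2 s.
At the end, for the whole second after the job is handed in: The knob stands at its open stop (turned more than 0.85 of 1.1 rad anticlockwise), the clamp bar is drawn back more than 26 of its 30 mm and at rest, and the robot has let go (value of joint knob above 0.85 rad and value of joint jaw above 0.026 m and velocity of joint jaw between -0.01 and 0.01 m/s); the robot touches nothing.
It fails at once if the knob's stud is twisted by more than 0.06 rad (0.7 N m) and shears (value of joint stud above 0.06 rad or value of joint stud below -0.06 rad).
It fails at once if the robot presses on the glass with more than 6 N (contact force between any of the fingers, the arm and glass above 6 N).
It fails at once if a bystander is moved by more than 20 mm (distance of any of applicator_mid, jar_a_mid, bottle_b_mid, spatula, driver from where it was at the start of the episode above 0.02 m).
It also fails if it takes over 72 s, if anything falls off the work surface, if the arm or the gripper's body presses on something with over 40 N, if the wrist force passes 120 N, or if a joint passes its speed limit or range.

## Working session

There is one attempt and no reset: what is moved stays moved. The work goes in short steps, Python scripts to look and compute and a tool call to move; the robot and the scene stay as the last step left them, time stands still between calls to the robot, and variables do not carry over. Pictures are saved under pics/ and viewed, and the job is handed in when it is done.

Besides the shell and the picture viewer there is one more tool, called after "Emit:" as a command line: name --pt "numbers of a row" for each row, then --argument value for the rest. play_rows: Moves the arm, as the interface text tells. Its arguments: {"type":"object","properties":{"offset":{"type":"array","items":{"type":"array","items":{"type":"number"}}},"spin":{"type":"array","items":{"type":"number"}},"claw":{"type":"number"}},"required":["offset","spin"]}

```bash
mkdir -p pics
python3 - <<'E'
from cell import telemetry, camera, r
import cv2,json
print(telemetry.state())
for n in("side","top"):
    c=camera(n); cv2.imwrite(f"pics/{n}0.png",c["pixels"]); print(n,{k:v for k,v in c.items() if k!="pixels"})
E
```

```text
{'time': 0.0, 'qpos': array([ 1.11899007e+00,  8.74721718e-02,  1.75127910e-01,  1.65981274e+00,
       -2.94217730e-05,  1.57078156e+00]), 'joint_velocities': array([-2.60667690e-03, -5.88848227e-05,  4.18297591e-04,  6.05405624e-04,
       -8.87089818e-04, -3.15259022e-04]), 'effort': array([ 3.22715736e-03, -5.20387137e+01,  4.64804757e+01,  1.62244641e-02,
        2.57454549e-04,  1.46391648e-05]), 'ee_pos': array([240.02966918, 494.59693984, 230.57323405]), 'eef_rot': array([-1.54919152,  1.56943534, -2.00098299]), 'force': array([0.10423308, 0.69418157, 0.85139173]), 'ft_torque': array([0.00482674, 0.00572967, 0.018895  ]), 'finger_gap': 1.0003594717441437}
side {'fx': 389.5001194080023, 'fy': 389.5001194080023, 'cx': 283.33480022479364, 'cy': 210.57687197883462, 'world_to_cam': array([[ 7.49102353e-01, -6.62390210e-01,  9.21275281e-03,
        -4.16248078e+02],
       [ 4.17304928e-01,  4.82642998e-01,  7.70008009e-01,
        -3.05203990e+02],
       [-5.14492237e-01, -5.72970284e-01,  6.37967704e-01,
        -8.82211038e+02],
       [ 0.00000000e+00,  0.00000000e+00,  0.00000000e+00,
         1.00000000e+00]])}
top {'fx': 401.02536367519076, 'fy': 401.02536367519076, 'cx': 280.11393820289095, 'cy': 209.31120753937594, 'world_to_cam': array([[ 1.08946126e-02, -9.99936456e-01, -2.89687111e-03,
        -8.14772346e+00],
       [ 9.94674211e-01,  1.05402478e-02,  1.02528612e-01,
        -5.63867157e+02],
       [-1.02491564e-01, -3.99845250e-03,  9.94725837e-01,
        -1.03747493e+03],
       [ 0.00000000e+00,  0.00000000e+00,  0.00000000e+00,
         1.00000000e+00]])}
```

View pics/side0.png

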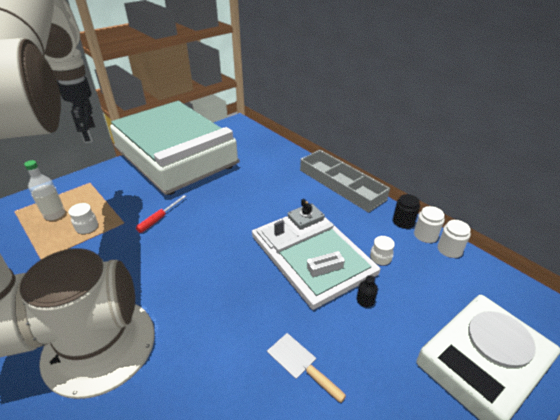

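View pics/top0.png

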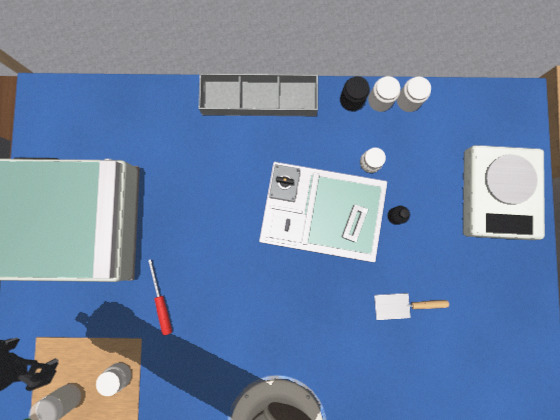

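Run:
```python
import cv2
t=cv2.imread("pics/top0.png")[150:275,245:405]; cv2.imwrite("pics/topz.png",cv2.resize(t,None,fx=5,fy=4.8,interpolation=cv2.INTER_CUBIC)[:600])
s=cv2.imread("pics/side0.png")[190:315,240:400]; cv2.imwrite("pics/sidez.png",cv2.resize(s,None,fx=5,fy=4.8,interpolation=cv2.INTER_CUBIC)[:600])
```

```text
(no output)
```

View pics/topz.png

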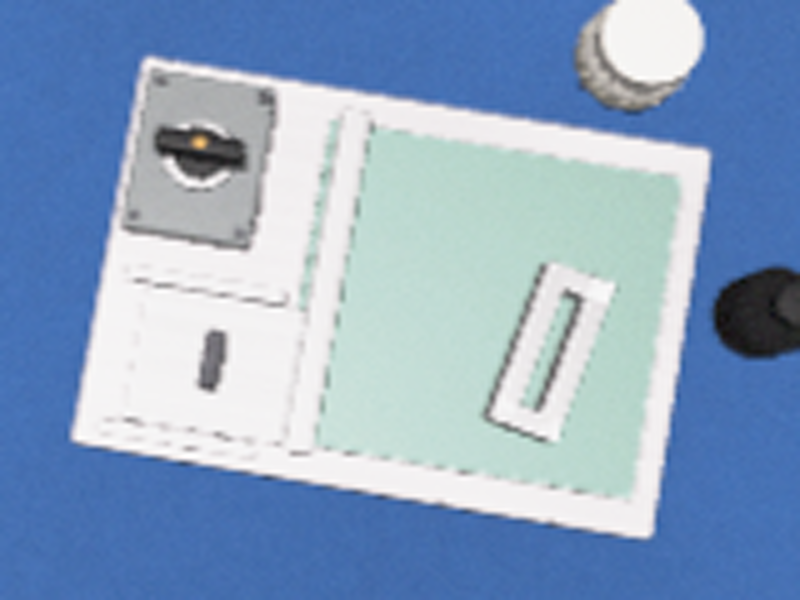

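View pics/sidez.png

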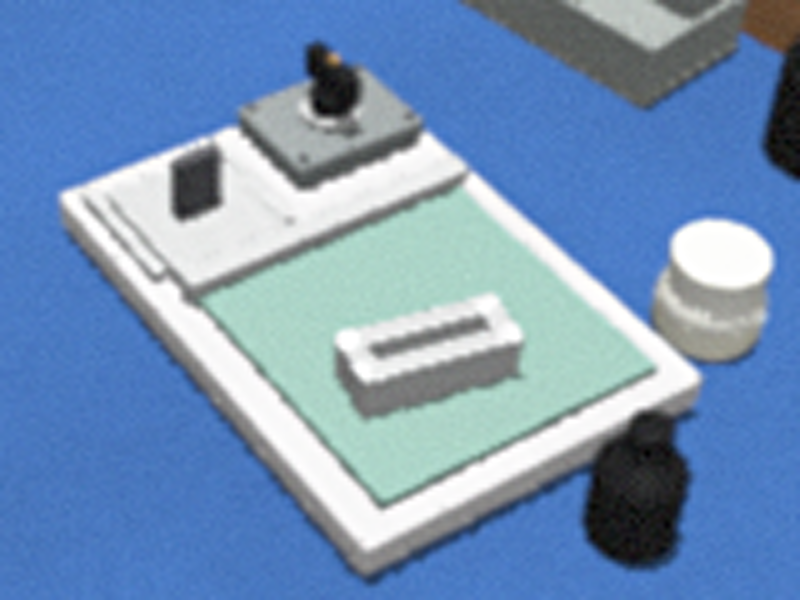

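```bash
cat > h.py <<'E'
import numpy as np
from cell import telemetry, camera, r
from scipy.spatial.transform import Rotation as R
def proj(c,P):
    P=np.atleast_2d(P); q=(np.c_[P,np.ones(len(P))]@c["world_to_cam"].T)
    return np.c_[c["cx"]+c["fx"]*q[:,0]/-q[:,2], c["cy"]+c["fy"]*-q[:,1]/-q[:,2]]
def st():
    s=telemetry.state(); R_=R.from_euler('xyz',s["eef_rot"]).as_matrix()
    return s,R_
E
python3 - <<'E'
from h import *
from scipy.optimize import least_squares
ct=camera("top"); cs=camera("side")
zt=lambda p:(245+p[0]/5,150+p[1]/4.8); zs=lambda p:(240+p[0]/5,190+p[1]/4.8)
# board pts
T=[((110,155,30),(147,57)),((110,-155,30),(710,150)),((-110,-155,30),(653,538)),((-110,155,30),(72,440)),((-55,90,86),(213,358)),((55,115,92),(200,143))]
S=[((-110,155,30),(62,197)),((-110,-155,30),(365,552)),((110,-155,30),(702,378)),((-55,90,86),(197,155)),((55,115,92),(333,62))]
def b2w(x,P):
    c,s=np.cos(x[2]),np.sin(x[2]);P=np.array(P,float)
    return np.c_[x[0]+c*P[:,0]-s*P[:,1],x[1]+s*P[:,0]+c*P[:,1],P[:,2]]
for use in ("t","s","ts"):
    def f(x):
        o=[]
        if "t" in use:o.append(proj(ct,b2w(x,[a for a,b in T]))-[zt(b) for a,b in T])
        if "s" in use:o.append(proj(cs,b2w(x,[a for a,b in S]))-[zs(b) for a,b in S])
        return np.vstack(o).ravel()
    g=least_squares(f,[550,-60,-.15],x_scale=[10,10,.1]); print(use,g.x,np.round(g.fun.reshape(-1,2),1).tolist())
    print(b2w(g.x,[(55,115,80),(-55,90,72)]))
s,M=st(); print(s["ee_pos"]); print(M.round(3)); print(r.grip_depth)
E
```

```text
t [ 5.59755523e+02 -1.18701673e+02 -1.61885986e-01] [[-0.7, -0.5], [0.9, -0.4], [0.1, 0.5], [-0.2, 0.5], [-0.2, -0.1], [0.1, -0.1]]
[[632.57208072 -14.07018139  80.        ]
 [519.98082909 -21.01352765  72.        ]]
s [ 5.59800321e+02 -1.19432912e+02 -1.65069465e-01] [[-0.9, -0.5], [0.0, 0.0], [0.7, 0.2], [-0.1, -0.1], [0.2, -0.0]]
[[632.94960049 -15.03376056  80.        ]
 [520.33681543 -21.61864036  72.        ]]
ts [ 5.59803339e+02 -1.18960360e+02 -1.62858145e-01] [[-0.5, -0.6], [1.0, -0.3], [0.1, 0.5], [-0.1, 0.4], [-0.1, -0.1], [0.2, -0.1], [-1.0, -0.5], [0.1, -0.1], [0.6, -0.0], [-0.3, -0.1], [-0.0, -0.1]]
[[632.72158061 -14.39970731  80.        ]
 [520.12363216 -21.23359379  72.        ]]
[240.03427282 494.71543294 230.87672439]
[[-0.     0.437  0.9  ]
 [-0.001  0.9   -0.437]
 [-1.    -0.001  0.   ]]
18.700000000000003
```

```bash
cat >> h.py <<'E'
K=np.array([632.7,-14.4]); TB=np.array([520.1,-21.2]); YAW=-0.163
def rel(x,y,z,yaw):
    s,M=st(); d=M.T@(np.array([x,y,z])-s["ee_pos"]); cy=np.arctan2(M[1,1],M[0,1])
    dy=(yaw-cy+np.pi/2)%np.pi-np.pi/2
    print("t",round(s["time"],2),"pos",s["ee_pos"].round(1),"yaw",round(cy,4),"rel",YAW, "REL m:",(d/1000).round(4).tolist(),"spin",round(-dy,4),"gap",round(s["finger_gap"],3),"q",s["qpos"].round(2),"F",s["force"].round(1),"T",s["ft_torque"].round(3),"downtilt",M[:,0].round(3))
E
cat > k.sh <<'E'
python3 -c "from h import *; rel($1,$2,$3,$4)"
E
chmod +x k.sh
```

Emit:
play_rows --pt "0 -0.017 0.034" --pt "0 -0.034 0.068" --pt "0 -0.051 0.103" --pt "0 -0.068 0.138" --pt "0 -0.086 0.173" --spin '[0.077, 0.154, 0.23, 0.307, 0.384]'

```text
time: 0.7
ee_pos: [358.8, 340.5, 230.8]
eef_rot: [-1.23, 1.57, -2.069]
force: [0.8, 1.1, -0.9]
finger_gap: 1.003
```

```bash
k.sh 632.7 -14.4 180 -0.163
```

```text
t 0.7 pos [358.8 340.5 230.8] yaw 0.7322 rel -0.163 REL m: [0.051, -0.0335, 0.447] spin 0.8952 gap 1.003 q [ 0.76 -0.04  0.04  1.66 -0.    1.6 ] F [ 0.8  1.1 -0.9] T [ 0.003 -0.029  0.009] downtilt [-0.    -0.001 -1.   ]
```

Emit:
play_rows --pt "0 -0.003 0.04" --pt "0 -0.006 0.08" --pt "0 -0.009 0.12" --pt "0 -0.012 0.16" --pt "0 -0.015 0.2" --spin '[0.09, 0.18, 0.27, 0.36, 0.45]'

```text
time: 1.2
ee_pos: [482.1, 180.2, 230.8]
eef_rot: [-0.752, 1.57, -2.045]
force: [0.6, 0.5, 0.3]
finger_gap: 1.002
```

```bash
k.sh 632.7 -14.4 180 -0.163
```

```text
t 1.2 pos [482.1 180.2 230.8] yaw 0.2784 rel -0.163 REL m: [0.0509, 0.0913, 0.2285] spin 0.4414 gap 1.002 q [ 0.36  0.    0.09  1.66 -0.    1.65] F [0.6 0.5 0.3] T [ 0.009 -0.05   0.037] downtilt [-0.    -0.001 -1.   ]
```

Emit:
play_rows --pt "0 0.018 0.046" --pt "0 0.036 0.091" --pt "0 0.055 0.137" --pt "0.01 0.073 0.183" --pt "0.03 0.0913 0.2285" --spin '[0.09, 0.18, 0.27, 0.36, 0.441]'

```text
time: 1.7
ee_pos: [632.3, -14.0, 203.0]
eef_rot: [1.401, 1.569, -0.337]
force: [0.6, 1.0, -0.0]
finger_gap: 1.002
```

Emit:
play_rows --pt "0 0 0" --pt "0 0 0" --spin '[0, 0]'

```text
time: 1.9
ee_pos: [632.2, -15.1, 201.7]
eef_rot: [-0.153, 1.57, -1.892]
force: [-0.1, 0.4, 0.7]
finger_gap: 1.0
```

```bash
k.sh 632.7 -14.4 110 -0.163
python3 - <<'E'
from h import *
import cv2
for n in("side","top"):
    cv2.imwrite(f"pics/{n}1.png",camera(n)["pixels"])
E
```

```text
t 1.9 pos [632.2 -15.1 201.7] yaw -0.1683 rel -0.163 REL m: [0.0917, 0.0003, -0.0008] spin -0.0053 gap 1.0 q [-0.02  0.28  0.34  1.63 -0.    1.72] F [-0.1  0.4  0.7] T [-0.012 -0.025  0.038] downtilt [-0.    -0.001 -1.   ]
```

View pics/side1.png

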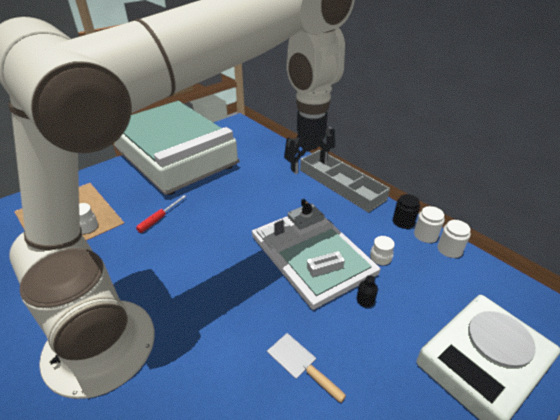

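Emit:
play_rows --pt "0.03 0.0003 -0.0008" --pt "0.065 0.0003 -0.0008" --pt "0.1 0.0003 -0.0008" --pt "0.125 0.0003 -0.0008" --pt "0.1297 0.0003 -0.0008" --spin '[-0.005, -0.005, -0.005, -0.005, -0.005]'

```text
time: 2.5
ee_pos: [630.9, -11.2, 71.8]
eef_rot: [-1.087, 1.57, -2.816]
force: [0.1, 0.6, 0.4]
finger_gap: 0.994
```

Emit:
play_rows --pt "0 0 0" --pt "0 0 0" --spin '[0, 0]'

```text
time: 2.7
ee_pos: [631.3, -10.4, 73.7]
eef_rot: [1.497, 1.57, -0.231]
force: [-0.4, 0.5, 0.2]
finger_gap: 1.0
```

```bash
k.sh 632.7 -14.4 72 -0.163
python3 - <<'E'
from h import *
import cv2
for n,(a,b) in {"side":(170,230),"top":(130,230)}.items():
    p=camera(n)["pixels"][a:a+100,b:b+130]; cv2.imwrite(f"pics/{n}2.png",cv2.resize(p,None,fx=5,fy=5,interpolation=cv2.INTER_CUBIC))
E
```

```text
t 2.7 pos [631.3 -10.4  73.7] yaw -0.157 rel -0.163 REL m: [0.0017, 0.002, 0.0037] spin 0.006 gap 1.0 q [-0.02  0.28  0.09  1.38 -0.    1.71] F [-0.4  0.5  0.2] T [-0.011 -0.013  0.008] downtilt [ 0.001 -0.    -1.   ]
```

View pics/side2.png

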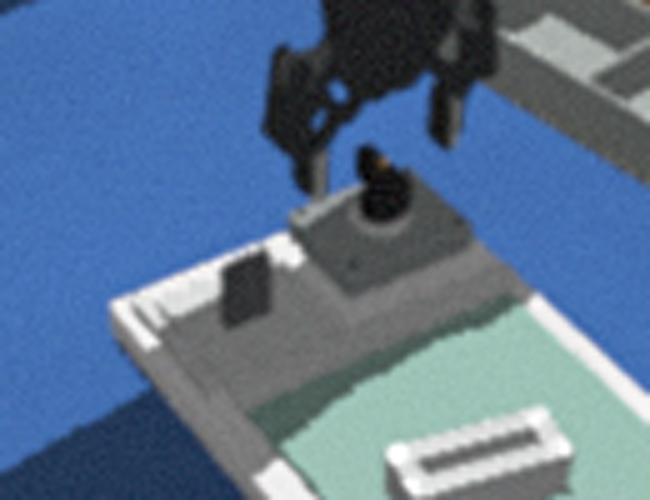

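Emit:
play_rows --pt "0.001 0.002 0.0037" --pt "0.001 0.002 0.0037" --pt "0.001 0.002 0.0037" --spin '[0.006, 0.006, 0.006]'

```text
time: 3.1
ee_pos: [633.3, -15.1, 73.3]
eef_rot: [1.585, 1.568, -0.15]
force: [0.4, -1.6, -0.3]
finger_gap: 1.002
```

```bash
k.sh 632.7 -14.4 72 -0.163
python3 - <<'E'
from h import *
for i in range(5):
    camera("top"); s,M=st(); print(s["ee_pos"].round(2), np.arctan2(M[1,1],M[0,1]).round(4),s["ft_torque"].round(3),s["force"].round(2))
E
```

```text
t 3.1 pos [633.3 -15.1  73.3] yaw -0.164 rel -0.163 REL m: [0.0012, -0.0007, -0.0006] spin -0.001 gap 1.002 q [-0.02  0.28  0.09  1.38 -0.    1.71] F [ 0.4 -1.6 -0.3] T [-0.004  0.031  0.016] downtilt [ 0.002 -0.    -1.   ]
[633.2  -15.02  73.01] -0.1639 [0.057 0.049 0.014] [-0.27 -0.09 -0.01]
[633.12 -14.95  72.89] -0.1638 [-0.046 -0.012 -0.01 ] [-0.25  0.04  0.  ]
[633.03 -14.92  72.78] -0.1637 [0.016 0.043 0.006] [0.47 0.19 0.22]
[633.04 -14.87  72.75] -0.1637 [-0.007 -0.033 -0.009] [ 0.14 -0.28  0.54]
[633.03 -14.87  72.73] -0.1636 [ 0.047 -0.036 -0.018] [ 0.2  -0.01 -0.55]
```

Emit:
play_rows --pt "0 0 0" --pt "0 0 0" --pt "0 0 0" --pt "0 0 0" --pt "0 0 0" --spin '[0, 0, 0, 0, 0]' --claw 1

```text
time: 3.85
ee_pos: [633.0, -14.8, 72.7]
eef_rot: [1.524, 1.569, -0.21]
force: [-2.5, 0.1, 2.7]
finger_gap: 0.145
```

```bash
k.sh 632.7 -14.4 72 -0.163
```

```text
t 3.85 pos [633.  -14.8  72.7] yaw -0.1636 rel -0.163 REL m: [0.0007, -0.0004, -0.0004] spin -0.0006 gap 0.145 q [-0.02  0.28  0.09  1.38 -0.    1.71] F [-2.5  0.1  2.7] T [0.165 1.082 0.03 ] downtilt [ 0.002 -0.    -1.   ]
```

```bash
cat > m.sh <<'E'
python3 - <<'E'
from h import *
s,M=st(); a=np.arctan2(M[1,1],M[0,1])+0.1636
d=M.T@(np.array([633.0,-14.8,72.7])-s["ee_pos"])
print("t",round(s["time"],2),"ang",round(a,4),"Mz",s["ft_torque"].round(3),"F",s["force"].round(1),"corr",(d/1000).round(4),"gap",round(s["finger_gap"],3),"eff6",s["effort"][5].round(3))
E
E
chmod +x m.sh
```

Emit:
play_rows --pt "0 0 0" --pt "0 0 0" --spin '[-0.015, -0.025]'

```text
time: 4.05
ee_pos: [632.7, -14.8, 72.9]
eef_rot: [1.48, 1.57, -0.228]
force: [-3.9, -0.2, 3.6]
finger_gap: 0.123
```

```bash
m.sh
```

```text
t 4.05 ang 0.026 Mz [ 0.106  0.675 -0.071] F [-3.9 -0.2  3.6] corr [ 0.0002  0.0003 -0.    ] gap 0.123 eff6 0.054
```

Emit:
play_rows --pt "0 0 0" --pt "0 0 0" --spin '[-0.015, -0.03]'

```text
time: 4.25
ee_pos: [632.8, -14.8, 72.9]
eef_rot: [1.493, 1.57, -0.184]
force: [-1.0, -0.0, 1.8]
finger_gap: 0.124
```

```bash
m.sh
```

```text
t 4.25 ang 0.0573 Mz [ 0.102  0.346 -0.056] F [-1.  -0.   1.8] corr [ 0.0002  0.0002 -0.    ] gap 0.124 eff6 0.167
```

Emit:
play_rows --pt "0 0 0" --pt "0 0 0" --spin '[-0.015, -0.03]'

```text
time: 4.45
ee_pos: [632.8, -14.8, 73.0]
eef_rot: [1.476, 1.569, -0.17]
force: [-1.3, -0.2, 1.4]
finger_gap: 0.124
```

```bash
m.sh
```

```text
t 4.45 ang 0.0886 Mz [ 0.009  0.274 -0.047] F [-1.3 -0.2  1.4] corr [ 0.0003  0.0002 -0.    ] gap 0.124 eff6 0.149
```

Emit:
play_rows --pt "0 0 0" --pt "0 0 0" --spin '[-0.015, -0.03]'

```text
time: 4.65
ee_pos: [632.8, -14.8, 72.9]
eef_rot: [1.436, 1.569, -0.179]
force: [-1.6, 1.2, 2.4]
finger_gap: 0.124
```

```bash
m.sh
```

```text
t 4.65 ang 0.1199 Mz [ 0.083  0.335 -0.073] F [-1.6  1.2  2.4] corr [ 0.0002  0.0002 -0.    ] gap 0.124 eff6 0.149
```

Emit:
play_rows --pt "0 0 0" --pt "0 0 0" --spin '[-0.015, -0.03]'

```text
time: 4.85
ee_pos: [632.9, -14.8, 72.9]
eef_rot: [1.426, 1.569, -0.158]
force: [-0.8, 0.0, 0.7]
finger_gap: 0.125
```

```bash
m.sh
python3 - <<'E'
from h import *
import cv2
for n,(a,b) in {"side":(170,230),"top":(130,230)}.items():
    p=camera(n)["pixels"][a:a+100,b:b+130]; cv2.imwrite(f"pics/{n}3.png",cv2.resize(p,None,fx=5,fy=5,interpolation=cv2.INTER_CUBIC))
E
./m.sh
```

```text
t 4.85 ang 0.1513 Mz [-0.017  0.282 -0.063] F [-0.8  0.   0.7] corr [ 0.0002  0.0001 -0.    ] gap 0.125 eff6 0.149
t 4.95 ang 0.1508 Mz [0.04  0.214 0.062] F [-1.  -0.2  1.5] corr [0.0002 0.0001 0.    ] gap 0.126 eff6 -0.169
```

View pics/side3.png

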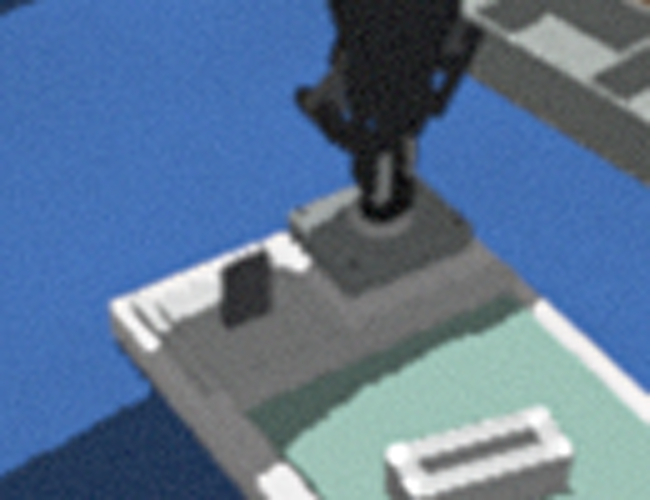

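Emit:
play_rows --pt "0 0 0" --pt "0 0 0" --spin '[-0.015, -0.03]'

```text
time: 5.15
ee_pos: [632.9, -14.8, 73.0]
eef_rot: [1.403, 1.569, -0.15]
force: [-0.9, -0.5, 1.8]
finger_gap: 0.117
```

```bash
m.sh
```

```text
t 5.15 ang 0.182 Mz [ 0.031  0.248 -0.139] F [-0.9 -0.5  1.8] corr [0.0003 0.0001 0.    ] gap 0.117 eff6 0.192
```

Emit:
play_rows --pt "0 0 0" --pt "0 0 0" --spin '[-0.015, -0.03]'

```text
time: 5.35
ee_pos: [632.9, -14.8, 72.9]
eef_rot: [1.393, 1.569, -0.128]
force: [-0.6, 0.9, 0.9]
finger_gap: 0.121
```

```bash
m.sh
```

```text
t 5.35 ang 0.2134 Mz [ 0.11   0.212 -0.088] F [-0.6  0.9  0.9] corr [0.0002 0.0001 0.    ] gap 0.121 eff6 0.15
```

Emit:
play_rows --pt "0 0 0" --pt "0 0 0" --spin '[-0.015, -0.028]'

```text
time: 5.55
ee_pos: [633.0, -14.8, 73.0]
eef_rot: [1.389, 1.569, -0.103]
force: [-1.1, 0.4, 1.5]
finger_gap: 0.123
```

```bash
m.sh
```

```text
t 5.55 ang 0.2427 Mz [ 0.077  0.169 -0.089] F [-1.1  0.4  1.5] corr [ 0.0003 -0.      0.    ] gap 0.123 eff6 0.086
```

Emit:
play_rows --pt "0 0 0" --pt "0 0 0" --spin '[-0.015, -0.028]'

```text
time: 5.75
ee_pos: [633.1, -14.8, 73.0]
eef_rot: [1.351, 1.569, -0.112]
force: [-1.3, 0.5, 1.6]
finger_gap: 0.127
```

```bash
m.sh
```

```text
t 5.75 ang 0.2719 Mz [ 0.11   0.184 -0.051] F [-1.3  0.5  1.6] corr [ 0.0003 -0.0001 -0.    ] gap 0.127 eff6 0.092
```

Emit:
play_rows --pt "0 0 0" --pt "0 0 0" --spin '[-0.015, -0.028]'

```text
time: 5.95
ee_pos: [633.1, -14.8, 73.0]
eef_rot: [1.312, 1.569, -0.121]
force: [-0.1, -0.6, 1.9]
finger_gap: 0.126
```

```bash
m.sh
```

```text
t 5.95 ang 0.3012 Mz [ 0.091  0.096 -0.037] F [-0.1 -0.6  1.9] corr [ 0.0003 -0.0001  0.    ] gap 0.126 eff6 0.092
```

Emit:
play_rows --pt "0 0 0" --pt "0 0 0" --spin '[-0.012, -0.02]'

```text
time: 6.15
ee_pos: [633.1, -14.8, 73.0]
eef_rot: [1.351, 1.569, -0.061]
force: [-1.0, 0.7, 1.8]
finger_gap: 0.123
```

```bash
m.sh
```

```text
t 6.15 ang 0.322 Mz [ 0.066  0.118 -0.083] F [-1.   0.7  1.8] corr [ 0.0003 -0.0001  0.    ] gap 0.123 eff6 -0.06
```

Emit:
play_rows --pt "0 0 0" --pt "0 0 0" --spin '[-0.015, -0.028]'

```text
time: 6.35
ee_pos: [633.1, -14.8, 72.9]
eef_rot: [1.309, 1.569, -0.074]
force: [0.1, 0.5, -0.2]
finger_gap: 0.121
```

```bash
m.sh
```

```text
t 6.35 ang 0.3512 Mz [ 0.143  0.054 -0.125] F [ 0.1  0.5 -0.2] corr [ 0.0002 -0.0001 -0.    ] gap 0.121 eff6 0.045
```

Emit:
play_rows --pt "0 0 0" --pt "0 0 0" --spin '[-0.012, -0.02]'

```text
time: 6.55
ee_pos: [633.2, -14.8, 73.0]
eef_rot: [1.301, 1.569, -0.061]
force: [-0.8, 0.0, 1.0]
finger_gap: 0.123
```

```bash
m.sh
```

```text
t 6.55 ang 0.3721 Mz [ 0.174  0.063 -0.128] F [-0.8  0.   1. ] corr [ 0.0003 -0.0002  0.    ] gap 0.123 eff6 -0.086
```

Emit:
play_rows --pt "0 0 0" --pt "0 0 0" --spin '[-0.012, -0.024]'

```text
time: 6.75
ee_pos: [633.2, -14.8, 72.9]
eef_rot: [1.268, 1.569, -0.069]
force: [-1.1, 0.9, 0.2]
finger_gap: 0.125
```

```bash
m.sh
```

```text
t 6.75 ang 0.397 Mz [ 0.162  0.053 -0.263] F [-1.1  0.9  0.2] corr [ 0.0002 -0.0002 -0.    ] gap 0.125 eff6 -0.065
```

Torque climbing: a hard end is near.

Emit:
play_rows --pt "0 0 0" --spin '[-0.012]'

```text
time: 6.85
ee_pos: [633.2, -14.8, 73.0]
eef_rot: [1.283, 1.569, -0.041]
force: [0.6, 0.4, 0.3]
finger_gap: 0.125
```

```bash
m.sh
```

```text
t 6.85 ang 0.4099 Mz [ 0.176  0.084 -0.331] F [0.6 0.4 0.3] corr [ 0.0003 -0.0002 -0.    ] gap 0.125 eff6 -0.108
```

Emit:
play_rows --pt "0 0 0" --spin '[-0.014]'

```text
time: 6.95
ee_pos: [633.2, -14.8, 72.9]
eef_rot: [1.299, 1.569, -0.01]
force: [-0.8, 0.3, 0.5]
finger_gap: 0.123
```

```bash
m.sh
```

```text
t 6.95 ang 0.4248 Mz [ 0.139  0.032 -0.401] F [-0.8  0.3  0.5] corr [ 0.0002 -0.0002 -0.    ] gap 0.123 eff6 -0.149
```

Emit:
play_rows --pt "0 0 0" --spin '[-0.01]'

```text
time: 7.05
ee_pos: [633.3, -14.8, 73.0]
eef_rot: [1.306, 1.569, 0.007]
force: [-0.1, 0.8, 0.9]
finger_gap: 0.124
```

```bash
m.sh
```

```text
t 7.05 ang 0.4357 Mz [ 0.164  0.018 -0.495] F [-0.1  0.8  0.9] corr [ 0.0003 -0.0003 -0.    ] gap 0.124 eff6 -0.349
```

Emit:
play_rows --pt "0 0 0" --pt "0 0 0" --pt "0 0 0" --pt "0 0 0" --pt "0 0 0" --spin '[0.06, 0.14, 0.22, 0.3, 0.36]'

```text
time: 7.55
ee_pos: [632.8, -14.8, 73.0]
eef_rot: [1.521, 1.569, -0.14]
force: [-3.0, -0.4, 2.7]
finger_gap: 0.123
```

```bash
m.sh
```

```text
t 7.55 ang 0.0736 Mz [0.01  0.553 0.113] F [-3.  -0.4  2.7] corr [ 0.0003  0.0002 -0.    ] gap 0.123 eff6 -0.631
```

Emit:
play_rows --pt "0 0 0" --pt "0 0 0" --pt "0 0 0" --pt "0 0 0" --pt "0 0 0" --spin '[0.06, 0.12, 0.18, 0.23, 0.27]'

```text
time: 8.05
ee_pos: [632.4, -14.8, 73.0]
eef_rot: [1.631, 1.57, -0.301]
force: [-2.8, 0.9, 2.2]
finger_gap: 0.122
```

```bash
m.sh
```

```text
t 8.05 ang -0.1972 Mz [0.062 0.479 0.198] F [-2.8  0.9  2.2] corr [ 0.0003  0.0005 -0.0002] gap 0.122 eff6 -0.331
```

Emit:
play_rows --pt "0 0 0" --pt "0 0 0" --spin '[0.012, 0.022]'

```text
time: 8.25
ee_pos: [632.3, -14.7, 72.9]
eef_rot: [1.339, 1.57, -0.614]
force: [-1.2, 0.9, 1.5]
finger_gap: 0.125
```

```bash
m.sh
```

```text
t 8.25 ang -0.2184 Mz [0.088 0.268 0.185] F [-1.2  0.9  1.5] corr [ 0.0002  0.0006 -0.0002] gap 0.125 eff6 0.073
```

Emit:
play_rows --pt "0 0 0" --pt "0 0 0" --spin '[0.012, 0.024]'

```text
time: 8.45
ee_pos: [632.3, -14.7, 72.9]
eef_rot: [1.345, 1.57, -0.632]
force: [-1.7, 0.7, 1.6]
finger_gap: 0.122
```

```bash
m.sh
```

```text
t 8.45 ang -0.2427 Mz [0.043 0.27  0.174] F [-1.7  0.7  1.6] corr [ 0.0002  0.0007 -0.0002] gap 0.122 eff6 -0.073
```

Emit:
play_rows --pt "0 0 0" --pt "0 0 0" --spin '[0.01, 0.02]'

```text
time: 8.65
ee_pos: [632.3, -14.7, 73.0]
eef_rot: [1.321, 1.57, -0.676]
force: [-1.0, 0.4, 1.6]
finger_gap: 0.124
```

```bash
m.sh
```

```text
t 8.65 ang -0.2633 Mz [0.088 0.222 0.141] F [-1.   0.4  1.6] corr [ 0.0003  0.0007 -0.0002] gap 0.124 eff6 -0.012
```

Emit:
play_rows --pt "0 0 0" --pt "0 0 0" --spin '[0.012, 0.024]'

```text
time: 8.85
ee_pos: [632.3, -14.7, 72.9]
eef_rot: [1.239, 1.57, -0.784]
force: [-1.1, 0.6, 2.0]
finger_gap: 0.124
```

```bash
m.sh
```

```text
t 8.85 ang -0.2883 Mz [0.056 0.304 0.187] F [-1.1  0.6  2. ] corr [ 0.0002  0.0007 -0.0002] gap 0.124 eff6 0.007
```

Emit:
play_rows --pt "0 0 0" --pt "0 0 0" --spin '[0.01, 0.02]'

```text
time: 9.05
ee_pos: [632.2, -14.7, 72.9]
eef_rot: [1.18, 1.57, -0.863]
force: [-2.4, 1.0, 2.0]
finger_gap: 0.127
```

```bash
m.sh
```

```text
t 9.05 ang -0.309 Mz [0.139 0.236 0.313] F [-2.4  1.   2. ] corr [ 0.0002  0.0007 -0.0002] gap 0.127 eff6 0.172
```

Emit:
play_rows --pt "0 0 0" --pt "0 0 0" --spin '[0.01, 0.019]'

```text
time: 9.25
ee_pos: [632.2, -14.7, 72.9]
eef_rot: [0.939, 1.57, -1.124]
force: [-1.8, 1.2, 1.5]
finger_gap: 0.124
```

```bash
m.sh
```

```text
t 9.25 ang -0.3286 Mz [0.091 0.361 0.432] F [-1.8  1.2  1.5] corr [ 0.0002  0.0007 -0.0003] gap 0.124 eff6 0.31
```

Emit:
play_rows --pt "0 0 0" --spin '[0.008]'

```text
time: 9.35
ee_pos: [632.2, -14.6, 73.0]
eef_rot: [1.051, 1.57, -1.021]
force: [-1.6, -0.2, 1.9]
finger_gap: 0.122
```

```bash
m.sh
```

```text
t 9.35 ang -0.3371 Mz [0.    0.279 0.456] F [-1.6 -0.2  1.9] corr [ 0.0003  0.0008 -0.0002] gap 0.122 eff6 0.343
```

Emit:
play_rows --pt "0 0 0" --pt "0 0 0" --pt "0 0 0" --pt "0 0 0" --pt "0 0 0" --spin '[-0.06, -0.12, -0.18, -0.25, -0.32]'

```text
time: 9.85
ee_pos: [632.6, -14.8, 73.0]
eef_rot: [1.324, 1.57, -0.426]
force: [0.2, 0.0, 0.9]
finger_gap: 0.126
```

Emit:
play_rows --pt "0 0 0" --pt "0 0 0" --pt "0 0 0" --pt "0 0 0" --spin '[-0.06, -0.12, -0.17, -0.2]'

```text
time: 10.25
ee_pos: [632.9, -14.8, 73.0]
eef_rot: [1.333, 1.569, -0.216]
force: [0.1, 0.3, -0.1]
finger_gap: 0.122
```

```bash
m.sh
```

```text
t 10.25 ang 0.1855 Mz [ 0.154 -0.068 -0.152] F [ 0.1  0.3 -0.1] corr [ 0.0003  0.0001 -0.    ] gap 0.122 eff6 0.057
```

Emit:
play_rows --pt "0 0 0" --pt "0 0 0" --spin '[-0.01, -0.02]'

```text
time: 10.45
ee_pos: [633.0, -14.8, 72.9]
eef_rot: [1.406, 1.569, -0.124]
force: [-1.1, 0.9, 1.1]
finger_gap: 0.125
```

```bash
m.sh
```

```text
t 10.45 ang 0.205 Mz [ 0.165  0.128 -0.179] F [-1.1  0.9  1.1] corr [ 0.0002  0.     -0.    ] gap 0.125 eff6 -0.027
```

Emit:
play_rows --pt "0 0 0" --pt "0 0 0" --spin '[-0.013, -0.025]'

```text
time: 10.65
ee_pos: [633.0, -14.8, 73.0]
eef_rot: [1.406, 1.569, -0.098]
force: [-0.4, 0.7, 1.0]
finger_gap: 0.128
```

```bash
m.sh
```

```text
t 10.65 ang 0.2305 Mz [ 0.151  0.043 -0.16 ] F [-0.4  0.7  1. ] corr [ 0.0003  0.     -0.    ] gap 0.128 eff6 0.06
```

Emit:
play_rows --pt "0 0 0" --pt "0 0 0" --spin '[-0.01, -0.018]'

```text
time: 10.85
ee_pos: [633.0, -14.8, 72.9]
eef_rot: [1.389, 1.569, -0.097]
force: [-0.5, 0.9, 1.4]
finger_gap: 0.127
```

```bash
m.sh
```

```text
t 10.85 ang 0.2491 Mz [ 0.147  0.13  -0.097] F [-0.5  0.9  1.4] corr [0.0002 0.     0.    ] gap 0.127 eff6 -0.05
```

Emit:
play_rows --pt "0 0 0" --pt "0 0 0" --pt "0 0 0" --spin '[-0.012, -0.024, -0.034]'

```text
time: 11.15
ee_pos: [633.0, -14.8, 72.9]
eef_rot: [1.369, 1.569, -0.081]
force: [0.1, 1.0, 1.6]
finger_gap: 0.122
```

```bash
m.sh
```

```text
t 11.15 ang 0.284 Mz [ 0.144  0.108 -0.214] F [0.1 1.  1.6] corr [ 0.0002 -0.     -0.    ] gap 0.122 eff6 -0.036
```

Emit:
play_rows --pt "0 0 0" --pt "0 0 0" --spin '[-0.012, -0.024]'

```text
time: 11.35
ee_pos: [633.1, -14.8, 72.9]
eef_rot: [1.356, 1.569, -0.07]
force: [0.4, 1.3, 1.5]
finger_gap: 0.122
```

```bash
m.sh
```

```text
t 11.35 ang 0.3089 Mz [ 0.21   0.052 -0.286] F [0.4 1.3 1.5] corr [ 0.0002 -0.0001 -0.    ] gap 0.122 eff6 -0.12
```

Emit:
play_rows --pt "0 0 0" --pt "0 0 0" --spin '[-0.01, -0.02]'

```text
time: 11.55
ee_pos: [633.1, -14.8, 73.0]
eef_rot: [1.376, 1.569, -0.029]
force: [0.1, 1.3, 1.1]
finger_gap: 0.125
```

```bash
m.sh
```

```text
t 11.55 ang 0.3295 Mz [ 0.206  0.067 -0.409] F [0.1 1.3 1.1] corr [ 0.0003 -0.0001 -0.    ] gap 0.125 eff6 -0.286
```

Emit:
play_rows --pt "0 0 0" --spin '[-0.01]'

```text
time: 11.65
ee_pos: [633.1, -14.8, 73.0]
eef_rot: [1.398, 1.569, 0.003]
force: [-0.7, 1.1, 1.4]
finger_gap: 0.125
```

```bash
m.sh
```

```text
t 11.65 ang 0.3402 Mz [ 0.281 -0.003 -0.475] F [-0.7  1.1  1.4] corr [ 0.0003 -0.0001  0.    ] gap 0.125 eff6 -0.318
```

Third hard end. Reverse to −0.2 (0.54 rad).

Emit:
play_rows --pt "0 0 0" --pt "0 0 0" --pt "0 0 0" --pt "0 0 0" --pt "0 0 0" --spin '[0.06, 0.12, 0.18, 0.25, 0.32]'

```text
time: 12.15
ee_pos: [632.7, -14.8, 73.0]
eef_rot: [1.575, 1.57, -0.141]
force: [-2.8, 0.2, 1.9]
finger_gap: 0.125
```

Emit:
play_rows --pt "0 0 0" --pt "0 0 0" --pt "0 0 0" --pt "0 0 0" --spin '[0.06, 0.12, 0.18, 0.22]'

```text
time: 12.55
ee_pos: [632.4, -14.7, 72.9]
eef_rot: [1.606, 1.57, -0.331]
force: [-2.3, 0.7, 2.3]
finger_gap: 0.123
```

```bash
m.sh
```

```text
t 12.55 ang -0.2027 Mz [0.143 0.433 0.183] F [-2.3  0.7  2.3] corr [ 0.0002  0.0006 -0.0002] gap 0.123 eff6 -0.215
```

Emit:
play_rows --pt "0 0 0" --pt "0 0 0" --spin '[0.01, 0.02]'

```text
time: 12.75
ee_pos: [632.4, -14.7, 72.9]
eef_rot: [1.49, 1.57, -0.467]
force: [-0.2, 0.4, 1.0]
finger_gap: 0.123
```

```bash
m.sh
```

```text
t 12.75 ang -0.2219 Mz [0.135 0.2   0.087] F [-0.2  0.4  1. ] corr [ 0.0002  0.0006 -0.0002] gap 0.123 eff6 0.056
```

Emit:
play_rows --pt "0 0 0" --pt "0 0 0" --pt "0 0 0" --spin '[0.012, 0.024, 0.034]'

```text
time: 13.05
ee_pos: [632.3, -14.7, 73.0]
eef_rot: [1.402, 1.57, -0.589]
force: [-1.8, 1.0, 1.8]
finger_gap: 0.125
```

```bash
m.sh
```

```text
t 13.05 ang -0.2564 Mz [0.149 0.218 0.105] F [-1.8  1.   1.8] corr [ 0.0003  0.0007 -0.0002] gap 0.125 eff6 0.002
```

Emit:
play_rows --pt "0 0 0" --pt "0 0 0" --pt "0 0 0" --spin '[0.012, 0.024, 0.034]'

```text
time: 13.35
ee_pos: [632.3, -14.7, 73.0]
eef_rot: [1.396, 1.57, -0.63]
force: [-1.4, 0.4, 0.5]
finger_gap: 0.124
```

```bash
m.sh
```

```text
t 13.35 ang -0.2913 Mz [0.163 0.302 0.1  ] F [-1.4  0.4  0.5] corr [ 0.0003  0.0007 -0.0002] gap 0.124 eff6 0.013
```

Emit:
play_rows --pt "0 0 0" --pt "0 0 0" --pt "0 0 0" --spin '[0.012, 0.024, 0.034]'

```text
time: 13.65
ee_pos: [632.2, -14.7, 72.9]
eef_rot: [1.236, 1.571, -0.825]
force: [-2.2, 1.3, 2.7]
finger_gap: 0.125
```

```bash
m.sh
```

```text
t 13.65 ang -0.3262 Mz [0.211 0.385 0.173] F [-2.2  1.3  2.7] corr [ 0.0002  0.0007 -0.0003] gap 0.125 eff6 0.015
```

Emit:
play_rows --pt "0 0 0" --pt "0 0 0" --pt "0 0 0" --spin '[0.01, 0.02, 0.03]'

```text
time: 13.95
ee_pos: [632.2, -14.7, 72.9]
eef_rot: [1.17, 1.571, -0.921]
force: [-2.2, 1.4, 0.6]
finger_gap: 0.124
```

```bash
m.sh
```

```text
t 13.95 ang -0.3571 Mz [0.195 0.378 0.177] F [-2.2  1.4  0.6] corr [ 0.0002  0.0008 -0.0003] gap 0.124 eff6 -0.013
```

Emit:
play_rows --pt "0 0 0" --pt "0 0 0" --pt "0 0 0" --spin '[0.01, 0.02, 0.03]'

```text
time: 14.25
ee_pos: [632.2, -14.6, 73.0]
eef_rot: [1.323, 1.571, -0.8]
force: [-1.6, 0.6, 1.8]
finger_gap: 0.124
```

```bash
m.sh
```

```text
t 14.25 ang -0.3877 Mz [0.205 0.405 0.171] F [-1.6  0.6  1.8] corr [ 0.0003  0.0008 -0.0003] gap 0.124 eff6 0.069
```

Emit:
play_rows --pt "0 0 0" --pt "0 0 0" --pt "0 0 0" --spin '[0.01, 0.02, 0.03]'

```text
time: 14.55
ee_pos: [632.1, -14.6, 72.9]
eef_rot: [0.25, 1.571, -1.903]
force: [-2.3, 1.5, 2.1]
finger_gap: 0.128
```

```bash
m.sh
```

```text
t 14.55 ang -0.4184 Mz [0.213 0.441 0.402] F [-2.3  1.5  2.1] corr [ 0.0002  0.0008 -0.0003] gap 0.128 eff6 0.235
```

Emit:
play_rows --pt "0 0 0" --spin '[0.01]'

```text
time: 14.65
ee_pos: [632.1, -14.6, 72.9]
eef_rot: [0.121, 1.571, -2.042]
force: [-2.3, 0.9, 2.4]
finger_gap: 0.125
```

```bash
m.sh
```

```text
t 14.65 ang -0.429 Mz [0.178 0.369 0.45 ] F [-2.3  0.9  2.4] corr [ 0.0002  0.0009 -0.0003] gap 0.125 eff6 0.278
```

Emit:
play_rows --pt "0 0 0" --pt "0 0 0" --pt "0 0 0" --pt "0 0 0" --pt "0 0 0" --spin '[-0.06, -0.12, -0.18, -0.25, -0.32]'

```text
time: 15.15
ee_pos: [632.4, -14.8, 72.9]
eef_rot: [1.419, 1.57, -0.423]
force: [0.6, 0.8, 1.2]
finger_gap: 0.123
```

Emit:
play_rows --pt "0 0 0" --pt "0 0 0" --pt "0 0 0" --pt "0 0 0" --pt "0 0 0" --spin '[-0.06, -0.12, -0.18, -0.24, -0.29]'

```text
time: 15.65
ee_pos: [632.9, -14.8, 73.0]
eef_rot: [1.359, 1.569, -0.191]
force: [0.2, 0.8, 0.5]
finger_gap: 0.125
```

```bash
m.sh
```

```text
t 15.65 ang 0.1839 Mz [ 0.215 -0.139 -0.089] F [0.2 0.8 0.5] corr [ 0.0003  0.0001 -0.    ] gap 0.125 eff6 0.603
```

Emit:
play_rows --pt "0 0 0" --pt "0 0 0" --spin '[-0.01, -0.02]'

```text
time: 15.85
ee_pos: [632.9, -14.8, 72.9]
eef_rot: [1.425, 1.569, -0.106]
force: [-0.3, 0.5, 0.1]
finger_gap: 0.127
```

```bash
m.sh
```

```text
t 15.85 ang 0.2029 Mz [ 0.242  0.139 -0.117] F [-0.3  0.5  0.1] corr [ 0.0002  0.0001 -0.    ] gap 0.127 eff6 -0.01
```

Emit:
play_rows --pt "0 0 0" --pt "0 0 0" --pt "0 0 0" --spin '[-0.012, -0.024, -0.034]'

```text
time: 16.15
ee_pos: [633.0, -14.8, 72.9]
eef_rot: [1.396, 1.569, -0.101]
force: [0.1, 0.2, 1.1]
finger_gap: 0.124
```

```bash
m.sh
```

```text
t 16.15 ang 0.2374 Mz [ 0.235  0.157 -0.102] F [0.1 0.2 1.1] corr [0.0002 0.     0.    ] gap 0.124 eff6 0.069
```

Emit:
play_rows --pt "0 0 0" --pt "0 0 0" --pt "0 0 0" --spin '[-0.012, -0.024, -0.034]'

```text
time: 16.45
ee_pos: [633.0, -14.8, 72.9]
eef_rot: [1.361, 1.569, -0.101]
force: [0.2, 0.6, 1.3]
finger_gap: 0.125
```

```bash
m.sh
```

```text
t 16.45 ang 0.2722 Mz [ 0.281  0.066 -0.103] F [0.2 0.6 1.3] corr [ 0.0002 -0.     -0.    ] gap 0.125 eff6 0.055
```

Emit:
play_rows --pt "0 0 0" --pt "0 0 0" --pt "0 0 0" --spin '[-0.012, -0.024, -0.034]'

```text
time: 16.75
ee_pos: [633.1, -14.8, 73.0]
eef_rot: [1.359, 1.569, -0.068]
force: [-0.5, 1.1, 0.5]
finger_gap: 0.126
```

```bash
m.sh
```

```text
t 16.75 ang 0.3072 Mz [ 0.212  0.075 -0.072] F [-0.5  1.1  0.5] corr [ 0.0003 -0.0001 -0.    ] gap 0.126 eff6 0.052
```

Emit:
play_rows --pt "0 0 0" --pt "0 0 0" --pt "0 0 0" --spin '[-0.012, -0.024, -0.034]'

```text
time: 17.05
ee_pos: [633.1, -14.8, 72.9]
eef_rot: [1.342, 1.569, -0.051]
force: [-0.8, 2.1, 0.3]
finger_gap: 0.12
```

```bash
m.sh
```

```text
t 17.05 ang 0.3421 Mz [ 0.311  0.015 -0.087] F [-0.8  2.1  0.3] corr [ 0.0002 -0.0001 -0.    ] gap 0.12 eff6 0.051
```

Emit:
play_rows --pt "0 0 0" --pt "0 0 0" --pt "0 0 0" --spin '[-0.012, -0.024, -0.034]'

```text
time: 17.35
ee_pos: [633.2, -14.8, 73.0]
eef_rot: [1.304, 1.569, -0.053]
force: [-0.1, 1.9, 0.8]
finger_gap: 0.122
```

```bash
m.sh
```

```text
t 17.35 ang 0.3771 Mz [ 0.307 -0.016 -0.119] F [-0.1  1.9  0.8] corr [ 0.0003 -0.0002 -0.    ] gap 0.122 eff6 0.051
```

Emit:
play_rows --pt "0 0 0" --pt "0 0 0" --pt "0 0 0" --spin '[-0.012, -0.024, -0.034]'

```text
time: 17.65
ee_pos: [633.3, -14.8, 73.0]
eef_rot: [1.287, 1.569, -0.035]
force: [0.6, 1.5, -0.0]
finger_gap: 0.123
```

```bash
m.sh
```

```text
t 17.65 ang 0.412 Mz [ 0.319 -0.062 -0.065] F [ 0.6  1.5 -0. ] corr [ 0.0003 -0.0003 -0.    ] gap 0.123 eff6 0.05
```

Emit:
play_rows --pt "0 0 0" --pt "0 0 0" --pt "0 0 0" --spin '[-0.012, -0.024, -0.034]'

```text
time: 17.95
ee_pos: [633.3, -14.8, 73.0]
eef_rot: [1.257, 1.568, -0.03]
force: [-0.1, 1.7, 0.4]
finger_gap: 0.127
```

```bash
m.sh
```

```text
t 17.95 ang 0.447 Mz [ 0.324 -0.092 -0.089] F [-0.1  1.7  0.4] corr [ 0.0003 -0.0003 -0.    ] gap 0.127 eff6 0.05
```

Emit:
play_rows --pt "0 0 0" --pt "0 0 0" --pt "0 0 0" --spin '[-0.012, -0.024, -0.034]'

```text
time: 18.25
ee_pos: [633.3, -14.8, 73.0]
eef_rot: [1.238, 1.568, -0.015]
force: [1.4, 0.7, -0.1]
finger_gap: 0.125
```

```bash
m.sh
```

```text
t 18.25 ang 0.4819 Mz [ 0.31  -0.095 -0.075] F [ 1.4  0.7 -0.1] corr [ 0.0003 -0.0003 -0.0001] gap 0.125 eff6 0.049
```

Emit:
play_rows --pt "0 0 0" --pt "0 0 0" --spin '[-0.01, -0.02]'

```text
time: 18.45
ee_pos: [633.3, -14.8, 72.9]
eef_rot: [1.216, 1.568, -0.015]
force: [1.0, 1.7, 0.8]
finger_gap: 0.126
```

```bash
m.sh
```

```text
t 18.45 ang 0.5028 Mz [ 0.39  -0.17  -0.078] F [1.  1.7 0.8] corr [ 0.0002 -0.0003 -0.0001] gap 0.126 eff6 0.069
```

It broke free at about the fifth stroke. Turning on towards the open stop.

Emit:
play_rows --pt "0 0 0" --pt "0 0 0" --pt "0 0 0" --pt "0 0 0" --pt "0 0 0" --spin '[-0.05, -0.1, -0.15, -0.2, -0.25]'

```text
time: 18.95
ee_pos: [633.6, -14.6, 73.0]
eef_rot: [1.082, 1.568, 0.103]
force: [2.6, 2.7, 0.2]
finger_gap: 0.125
```

```bash
m.sh
```

```text
t 18.95 ang 0.7553 Mz [ 0.475 -0.441 -0.1  ] F [2.6 2.7 0.2] corr [ 0.0003 -0.0006 -0.0001] gap 0.125 eff6 0.726
```

Emit:
play_rows --pt "0 0 0" --pt "0 0 0" --pt "0 0 0" --pt "0 0 0" --pt "0 0 0" --spin '[-0.05, -0.1, -0.15, -0.2, -0.24]'

```text
time: 19.45
ee_pos: [633.9, -14.4, 73.0]
eef_rot: [0.942, 1.567, 0.205]
force: [1.8, 2.1, -1.4]
finger_gap: 0.124
```

```bash
m.sh
```

```text
t 19.45 ang 0.9979 Mz [ 0.623 -0.411 -0.048] F [ 1.8  2.1 -1.4] corr [ 0.0003 -0.0009 -0.0004] gap 0.124 eff6 0.436
```

Emit:
play_rows --pt "0 0 0" --pt "0 0 0" --pt "0 0 0" --spin '[-0.025, -0.05, -0.07]'

```text
time: 19.75
ee_pos: [634.0, -14.2, 73.0]
eef_rot: [0.916, 1.567, 0.251]
force: [1.4, 3.2, -0.3]
finger_gap: 0.121
```

```bash
m.sh
```

```text
t 19.75 ang 1.0694 Mz [ 0.556 -0.282 -0.062] F [ 1.4  3.2 -0.3] corr [ 0.0003 -0.001  -0.0004] gap 0.121 eff6 0.168
```

Emit:
play_rows --pt "0 0 0" --pt "0 0 0" --spin '[-0.015, -0.03]'

```text
time: 19.95
ee_pos: [634.0, -14.2, 73.0]
eef_rot: [0.897, 1.567, 0.263]
force: [1.8, 2.9, -0.3]
finger_gap: 0.118
```

```bash
m.sh
```

```text
t 19.95 ang 1.1004 Mz [ 0.538 -0.281 -0.06 ] F [ 1.8  2.9 -0.3] corr [ 0.0003 -0.0011 -0.0005] gap 0.118 eff6 0.133
```

Emit:
play_rows --pt "0 0 0" --pt "0 0 0" --pt "0 0 0" --pt "0 0 0" --pt "0 0 0" --spin '[0, 0, 0, 0, 0]' --claw -1

```text
time: 20.45
ee_pos: [634.0, -14.3, 73.0]
eef_rot: [0.869, 1.567, 0.235]
force: [-0.9, 0.3, -1.5]
finger_gap: 0.959
```

Emit:
play_rows --pt "-0.015 0 0" --pt "-0.04 0 0" --pt "-0.07 0 0" --pt "-0.09 0 0" --pt "-0.09 0 0" --spin '[0, 0, 0, 0, 0]'

```text
time: 20.95
ee_pos: [635.0, -14.4, 167.9]
eef_rot: [0.704, 1.561, 0.07]
force: [0.0, 0.1, 0.1]
finger_gap: 1.0
```

```bash
./k.sh 520.1 -21.2 160 1.408
python3 - <<'E'
from h import *
import cv2
for n,(a,b) in {"side":(170,230),"top":(130,230)}.items():
    p=camera(n)["pixels"][a:a+100,b:b+130]; cv2.imwrite(f"pics/{n}4.png",cv2.resize(p,None,fx=5,fy=5,interpolation=cv2.INTER_CUBIC))
E
```

```text
t 20.95 pos [635.  -14.4 167.9] yaw 0.9367 rel -0.163 REL m: [0.0067, -0.0736, -0.0886] spin -0.4713 gap 1.0 q [-0.02  0.27  0.26  1.55  0.    0.61] F [0.  0.1 0.1] T [-0.039  0.002  0.023] downtilt [ 0.01   0.001 -1.   ]
```

View pics/side4.png

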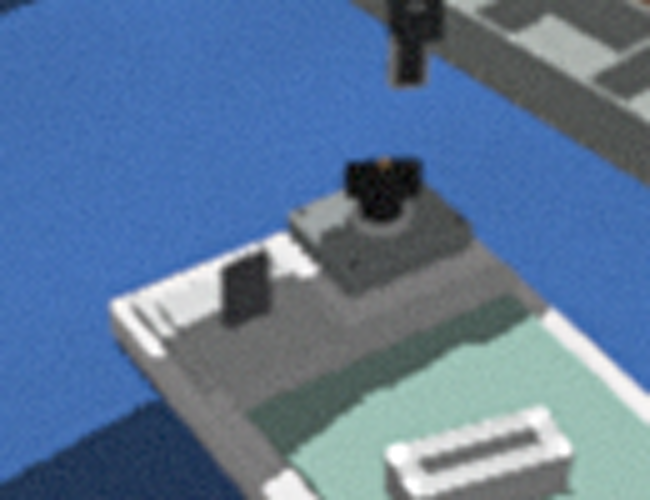

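Emit:
play_rows --pt "0 -0.018 -0.022" --pt "0 -0.037 -0.044" --pt "0 -0.055 -0.066" --pt "0.004 -0.0736 -0.0886" --pt "0.0067 -0.0736 -0.0886" --spin '[-0.1, -0.2, -0.3, -0.4, -0.471]'

```text
time: 21.55
ee_pos: [515.8, -21.3, 155.9]
eef_rot: [0.449, 1.568, 0.29]
force: [0.6, -0.2, 0.2]
finger_gap: 1.0
```

Emit:
play_rows --pt "0 0 0" --pt "0 0 0" --spin '[0, 0]'

```text
time: 21.75
ee_pos: [515.4, -21.3, 155.3]
eef_rot: [0.674, 1.569, 0.512]
force: [0.0, 0.1, 0.3]
finger_gap: 0.999
```

```bash
./k.sh 520.1 -21.2 64 1.408
python3 - <<'E'
from h import *
import cv2
for n,(a,b) in {"side":(170,230),"top":(130,230)}.items():
    p=camera(n)["pixels"][a:a+100,b:b+130]; cv2.imwrite(f"pics/{n}5.png",cv2.resize(p,None,fx=5,fy=5,interpolation=cv2.INTER_CUBIC))
E
```

```text
t 21.75 pos [515.4 -21.3 155.3] yaw 1.4093 rel -0.163 REL m: [0.0913, 0.0008, 0.0045] spin 0.0013 gap 0.999 q [-0.04 -0.01 -0.07  1.51  0.    0.12] F [0.  0.1 0.3] T [-0.006  0.041  0.047] downtilt [ 0.002  0.001 -1.   ]
```

View pics/top5.png

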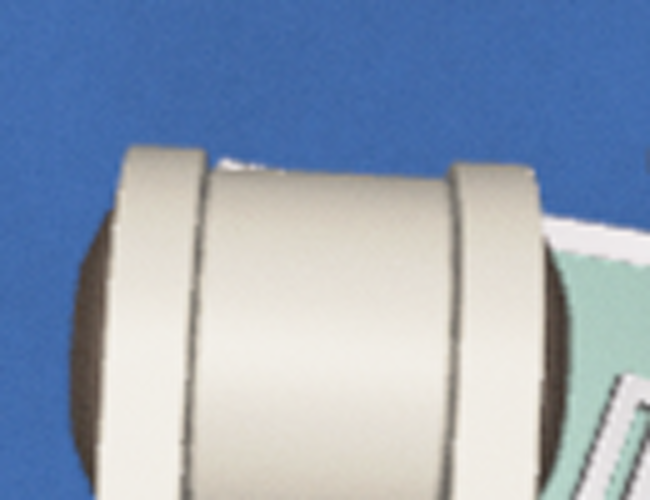

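The arm hides the board from the top camera; the telemetry offsets are clear, so I descend over the tab.

Emit:
play_rows --pt "0.01 0.0008 0.0045" --pt "0.035 0.0008 0.0045" --pt "0.06 0.0008 0.0045" --pt "0.08 0.0008 0.0045" --pt "0.09 0.0008 0.0045" --spin '[0.001, 0.001, 0.001, 0.001, 0.001]'

```text
time: 22.35
ee_pos: [520.0, -21.0, 62.7]
eef_rot: [2.543, 1.569, 2.381]
force: [-0.3, 0.1, 0.2]
finger_gap: 0.998
```

Emit:
play_rows --pt "0 0 0" --pt "0 0 0" --pt "0 0 0" --spin '[0, 0, 0]'

```text
time: 22.65
ee_pos: [520.7, -21.1, 63.7]
eef_rot: [1.415, 1.57, 1.252]
force: [-0.4, -0.1, 0.1]
finger_gap: 1.003
```

```bash
./k.sh 520.1 -21.2 64 1.408
python3 - <<'E'
from h import *
import cv2
for n,(a,b) in {"side":(170,230)}.items():
    p=camera(n)["pixels"][a:a+100,b:b+130]; cv2.imwrite(f"pics/{n}6.png",cv2.resize(p,None,fx=5,fy=5,interpolation=cv2.INTER_CUBIC))
E
```

```text
t 22.65 pos [520.7 -21.1  63.7] yaw 1.4079 rel -0.163 REL m: [-0.0003, -0.0002, -0.0006] spin -0.0001 gap 1.003 q [-0.04  0.02 -0.22  1.33  0.    0.12] F [-0.4 -0.1  0.1] T [0.002 0.017 0.   ] downtilt [ 0.     0.001 -1.   ]
```

View pics/side6.png

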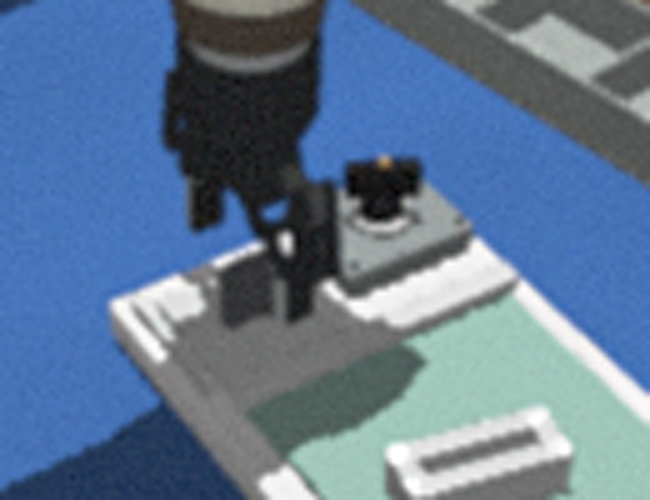

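Emit:
play_rows --pt "0 0 0" --pt "0 0 0" --pt "0 0 0" --pt "0 0 0" --pt "0 0 0" --spin '[0, 0, 0, 0, 0]' --claw 1

```text
time: 23.2
ee_pos: [520.7, -21.1, 63.8]
eef_rot: [1.161, 1.57, 0.998]
force: [-0.9, -0.3, 0.0]
finger_gap: 0.144
```

Emit:
play_rows --pt "0 0 0" --spin '[0]'

```text
time: 23.3
ee_pos: [520.9, -20.3, 64.0]
eef_rot: [1.368, 1.568, 1.205]
force: [0.7, 5.7, 1.6]
finger_gap: 0.102
```

```bash
./k.sh 524.9 8.4 64 1.408
```

```text
t 23.3 pos [520.9 -20.3  64. ] yaw 1.4084 rel -0.163 REL m: [0.0001, 0.029, -0.0007] spin 0.0004 gap 0.102 q [-0.04  0.02 -0.22  1.33  0.    0.12] F [0.7 5.7 1.6] T [ 1.001  0.086 -0.046] downtilt [ 0.001  0.003 -1.   ]
```

Emit:
play_rows --pt "0 0.005 0" --pt "0 0.01 0" --pt "0 0.015 0" --pt "0 0.02 0" --pt "0 0.024 0" --spin '[0, 0, 0, 0, 0]'

```text
time: 23.8
ee_pos: [524.8, 3.8, 64.0]
eef_rot: [1.363, 1.568, 1.201]
force: [-0.0, -3.8, -0.3]
finger_gap: 0.104
```

```bash
./k.sh 524.9 8.4 64 1.408
```

```text
t 23.8 pos [524.8   3.8  64. ] yaw 1.4086 rel -0.163 REL m: [0.0, 0.0046, -0.0006] spin 0.0006 gap 0.104 q [ 0.01  0.03 -0.21  1.33  0.    0.17] F [-0.  -3.8 -0.3] T [-0.89   0.107 -0.044] downtilt [ 0.001  0.002 -1.   ]
```

Emit:
play_rows --pt "0 0.002 0" --pt "0 0.004 0" --pt "0 0.0055 0" --pt "0 0.0065 0" --spin '[0, 0, 0, 0]'

```text
time: 24.2
ee_pos: [525.7, 9.5, 64.0]
eef_rot: [0.756, 1.57, 0.594]
force: [-1.0, -11.1, 0.4]
finger_gap: 0.101
```

```bash
./k.sh 524.9 8.4 64 1.408
```

```text
t 24.2 pos [525.7   9.5  64. ] yaw 1.4082 rel -0.163 REL m: [-0.0, -0.0012, -0.0006] spin 0.0002 gap 0.101 q [ 0.02  0.03 -0.21  1.33  0.    0.18] F [ -1.  -11.1   0.4] T [-2.405  0.312  0.041] downtilt [ 0.001  0.    -1.   ]
```

Emit:
play_rows --pt "0 0 0" --pt "0 0 0" --pt "0 0 0" --spin '[0, 0, 0]'

```text
time: 24.5
ee_pos: [525.7, 9.4, 64.0]
eef_rot: [0.686, 1.57, 0.523]
force: [0.1, -4.3, 0.4]
finger_gap: 0.101
```

```bash
./k.sh 524.9 8.4 64 1.408
```

```text
t 24.5 pos [525.7   9.4  64. ] yaw 1.408 rel -0.163 REL m: [0.0, -0.0011, -0.0006] spin -0.0 gap 0.101 q [ 0.02  0.03 -0.21  1.33  0.    0.18] F [ 0.1 -4.3  0.4] T [-0.867  0.12   0.037] downtilt [ 0.001  0.    -1.   ]
```

Emit:
play_rows --pt "0 0 0" --pt "0 0 0" --pt "0 0 0" --pt "0 0 0" --pt "0 0 0" --spin '[0, 0, 0, 0, 0]' --claw -1

```text
time: 25.0
ee_pos: [525.7, 9.5, 64.0]
eef_rot: [0.918, 1.57, 0.756]
force: [-0.1, -0.9, 0.8]
finger_gap: 0.938
```

Emit:
play_rows --pt "-0.015 0 0" --pt "-0.04 0 0" --pt "-0.08 0 0" --pt "-0.12 0 0" --pt "-0.15 0 0" --spin '[0, 0, 0, 0, 0]'

```text
time: 25.5
ee_pos: [525.8, 9.5, 217.9]
eef_rot: [0.36, 1.567, 0.198]
force: [0.3, 0.8, -0.0]
finger_gap: 0.999
```

Emit:
play_rows --pt "0 0.04 0.04" --pt "0 0.08 0.08" --pt "0 0.12 0.1" --pt "0 0.16 0.12" --pt "0 0.2 0.12" --spin '[0, 0, 0, 0, 0]'

```text
time: 26.0
ee_pos: [678.4, 188.7, 218.1]
eef_rot: [0.344, 1.567, 0.18]
force: [0.8, 0.1, -0.4]
finger_gap: 1.001
```

```bash
./k.sh 524.9 8.4 64 1.408
python3 - <<'E'
from h import *
import cv2
for n,(a,b) in {"side":(170,230),"top":(145,245)}.items():
    q=camera(n)["pixels"]; cv2.imwrite(f"pics/{n}7full.png",q)
    p=q[a:a+120,b:b+160]; cv2.imwrite(f"pics/{n}7.png",cv2.resize(p,None,fx=5,fy=5,interpolation=cv2.INTER_CUBIC))
E
```

```text
t 26.0 pos [678.4 188.7 218.1] yaw 1.4072 rel -0.163 REL m: [0.1535, -0.2031, -0.1226] spin -0.0008 gap 1.001 q [ 0.27  0.48  0.64  1.72 -0.    0.44] F [ 0.8  0.1 -0.4] T [ 0.019 -0.07   0.035] downtilt [ 0.004  0.001 -1.   ]
```

View pics/top7.png

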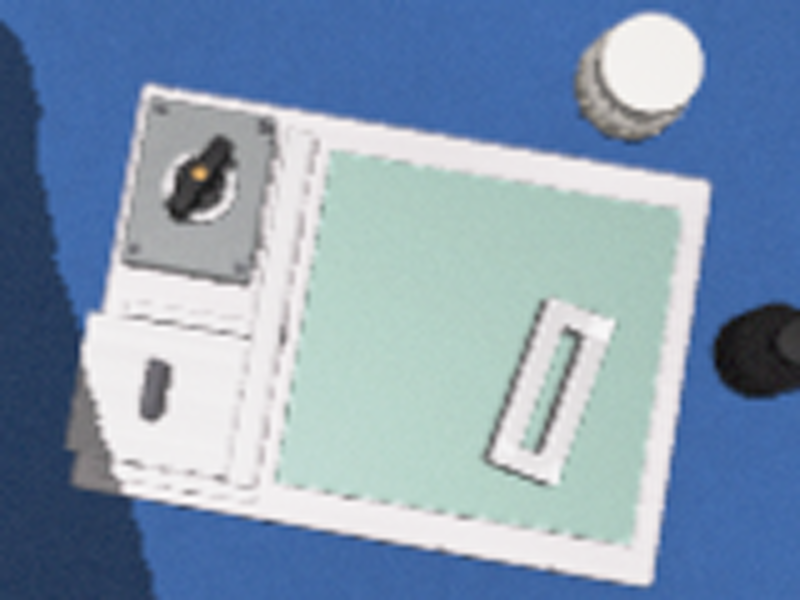

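View pics/side7full.png

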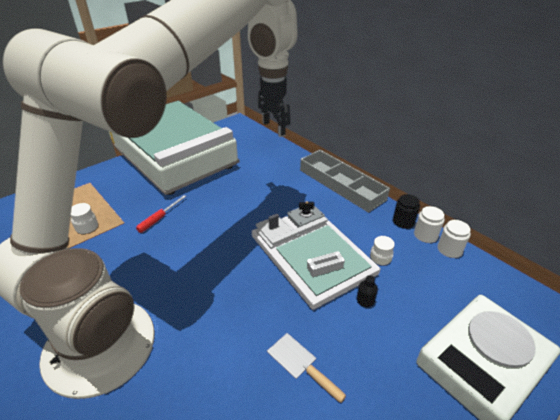

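Emit:
play_rows --pt "0 0 0" --pt "0 0 0" --pt "0 0 0" --spin '[0, 0, 0]'

```text
time: 26.4
ee_pos: [676.9, 191.4, 218.4]
eef_rot: [0.659, 1.567, 0.5]
force: [0.5, -0.8, -0.6]
finger_gap: 1.002
```

```bash
python3 -c "
from h import *
print(r.sign_off())"
```

```text
the job is handed in; nothing more can be done
None
```

The knob is open, the clamp bar is fully back, the gripper has let go, and I handed the job in at about 26 s. No verdict was reported.

- **Knob:** I rocked it through four strokes, ending at +0.44, −0.34, +0.34 and −0.43 rad. I reversed each time at about 0.45–0.5 N m measured at the wrist, below the 0.7 N m limit. On the fifth stroke, anticlockwise, it ran free, and I turned it to 1.10 rad. I did not see a torque rise at the open stop itself, but the angle matches 1.1 and the last picture shows the wing turned.
- **Clamp bar:** I drew it back by its tab until the force rose to about 11 N at the stop. The tool had moved about 30 mm. In the last top picture the tab had moved about 29 mm, within the picture's accuracy.
- **Final state:** The gripper is open and clear of everything, with wrist force at noise level. By eye in the last pictures, the applicator, jar, bottle and spatula look unmoved, as does the screwdriver. I stayed off the glass.
- **Limits of the checks:** The stud's twist was never measured directly, only inferred from the wrist torque, which had about 0.03–0.06 N m of noise.

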